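# Put the glue spreader away and lid the clean glue pot

## Task

The washed glue pot must be closed against board dust: first lift the spreader that lies across its mouth and lay it flat inside the shallow tray, then take the lid that fits the pot (the larger of the two) by its knob and set it gently on the rim, so that it sits seated and level all round. Keep the pot standing about where it is, do not drop or slam the lid, and leave the small lid and the tape roll alone.

Things in the scene. Friction and masses are not known exactly. Their poses are not given: they have to be found in the camera images.
- pot: empty open round steel pot, loose, about 0.8 kg, 120 mm outside diameter, 112 mm inside, 90 mm high, wall 4 mm; two small wire ears stick out of its sides to 84 mm from the axis, 47 to 76 mm above the table. Origin at the centre of its underside, z up, ears along its +y and -y.
- pot_rim (a point): centre of the pot's mouth, level with the rim top, 90 mm above the pot's underside.
- lid: the lid that fits the pot, loose, 0.2 to 0.33 kg, starts right way up on the table: steel disc 132 mm across, 5 mm thick; below it a centring lip 8 mm deep, 105 mm across tapering to 93 mm, that drops inside the mouth; on top a central black cylinder knob, 32 mm diameter, 32 mm tall. Origin at the lip's underside centre, z up: disc underside at 8 mm, disc top 13 mm, knob top 45 mm.
- lid_seat (a point): centre of the underside of the lid's disc, the plane that rests on the rim; 8 mm above the lid's origin. Seated, it coincides with point pot_rim.
- small_lid: a similar but smaller lid, 92 mm across, same kind of knob (32 mm diameter, 32 mm tall), loose; too small for this pot (it would fall in), to be left alone. Origin at the centre of its lip's underside. The two lids may swap places.
- spreader: glue spreader, loose, about 0.09 kg, 190 mm long, flat underside: wooden handle 22 mm wide, 20 mm thick from x = -95 to +5 mm, then a steel blade 40 mm wide, 4 mm thick to x = +95 mm. Starts flat across the pot's rim, roughly centred. Origin mid-length on the underside; x from handle to blade, z up. Balance point near x = -10 mm.
- tray: fixed shallow open aluminium tray, 240 mm (its x) by 130 mm (its y) outside, walls 4 mm thick and 12 mm high overall, floor 4 mm thick. Origin at the centre of its underside.
- tape: cardboard-coloured tape roll, 100 mm diameter, 45 mm high, loose, lying on its side face; leave alone. Origin at the centre of its underside.
Not all that is in view belongs to the job. Several things have the shape of the spreader; the one meant has the colours described above.

How it is judged:
On the way:
1. the spreader lies flat inside the tray, let go (x of spreader in the frame of tray between -0.04 and 0.04 m and y of spreader in the frame of tray between -0.05 and 0.05 m and z of spreader in the frame of tray between 0 and 0.008 m and angle between spreader's own z axis and vertical below 0.05 rad and linear speed of spreader below 0.03 m/s and contact force between spreader and the fingers below 0.1 N), for 0.2 s.
At the end, for the whole second after the job is handed in: The spreader lies flat (within 3 degrees) inside the tray, on its floor; the pot stands upright and the larger lid sits on its rim: disc underside within 3 mm of the rim height, centred within 7 mm, level within 2 degrees; everything released and at rest (all of step 1 and z of lid_seat in the frame of pot_rim between -0.003 and 0.003 m and horizontal distance between lid_seat and pot_rim below 0.007 m and angle between each of lid, pot's own z axis and vertical below 0.035 rad and linear speed of lid below 0.02 m/s); the robot touches nothing.
It fails at once if the pot is pushed more than 40 mm from its place or tipped by more than 0.25 rad (distance of pot from where it was at the start of the episode above 0.04 m or angle between pot's own z axis and vertical above 0.25 rad).
It fails at once if the small lid or the tape roll is moved by more than 20 mm (distance of any of small_lid, tape from where it was at the start of the episode above 0.02 m).
It fails at once if the lid is dropped: it falls free of the fingers at over 0.45 m/s (a drop of about 10 mm) (linear speed of lid above 0.45 m/s and contact force between lid and the fingers below 0.1 N).
It fails at once if the lid is slammed onto the pot (over 80 N between them) (contact force between lid and pot above 80 N).
It also fails if it takes over 70 s, if anything falls off the work surface, if the arm or the gripper's body presses on something with over 40 N, if the wrist force passes 120 N, or if a joint passes its speed limit or range.

## Robot

A 6-joint arm with a two-finger parallel gripper is mounted at the origin on the work surface. World frame = base frame: x ahead of the robot, y to its left, z up, the work surface at z = 0. Lengths are in m, angles in rad, forces in N, time in s.
With the tool pointing down it reaches from about 0.3 to 1 m from the base axis. Payload 5.1 kg.
Tool frame: the origin (TCP) lies between the finger pads; the fingertips stand 8 mm ahead of it and the grasp point (between the pads) lies 11 mm behind it; z points along the fingers, y is the line along which they close (so a half turn about z gives the same grasp; the last joint's range is limited). The gripper opens to 95 mm and grips with 3 to 60 N. Pads are 20 mm wide; open, the fingers measure 119 mm over their backs; the gripper's body (75 mm by 180 mm) begins 59 mm behind the grasp point.
Start: joints at [-1.327, 0.124, 1.65, -0, 1.367, -0.083], TCP at [0.209, -0.616, 0.223] pointing down, gripper open.
Joint ranges: [-2.61, 2.61], [-1.02, 2.33], [0.03, 2.71], [-1.35, 4.49], [0.32, 2.68], [-2.91, 2.91]. Speed limits (rad/s): [2.57, 2.57, 3.14, 3.14, 3.14, 3.14].

## Interface

Orientations are given as a unit quaternion [x, y, z, w].
In Python, from cell import move_to, move_linear, move_joints, move_gripper, wait, solve_ik, state, snapshot, MotionError, sign_off, search_frame, regions_of, tip_of gives the robot as it stands. Calls block until the motion is done:
- move_to(position, orientation): joint-space move of the TCP to a pose.
- move_linear(position, rotation=None, speed=0.15, until_force=None): straight line of the TCP; rotation=None keeps the orientation; speed is the mean speed in m/s. With until_force (N) it stops when the force on the tool has changed by that much, and returns True; else False.
- move_joints(angles): joint-space move.
- move_gripper(opening, f_grip=None): finger opening in m; f_grip is the grip in N (None keeps the last); returns when the fingers have stopped.
- wait(seconds).
- solve_ik(position, orientation): joint angles nearest the present ones, or None.
- state(): the state.
- snapshot(name): name is "side" or "top" or "wrist"; returns a dict with "img" (480x640x3 uint8, red, green, blue), "depth" (480x640 float32, m along the optical axis (not along the pixel's ray), 0 where there is no reading), "mtx" (3x3 intrinsics, pixels), "k1" (the pictures are not rectified: a ray, as slopes to the right and down, at radius r is drawn at 1 + k1 r^2 times it, then the intrinsics apply), "R" (3x3) and "t" (3): a world point X has camera coordinates R X + t; the wrist camera has in their place "T_tool_cam" (4x4, takes a point from camera to tool coordinates, whose origin is the TCP and whose axes are the flange's). Camera axes: x right, y down, z forward; pixel columns grow to the right and rows downward; lengths in m; the calibration is good to about 2 mm. A picture is of the moment at which its call begins: read the wrist's pose just before it.
A pose or a line that the arm cannot do raises MotionError and nothing moves.
- sign_off(): hands the job in; it is judged then, once.
Trained networks look in a picture, given as the dict that the camera call returned (one of the last four; its "shot" number tells which), for a name from the list of things; names that differ only in an ending like _2 or _b are one class to them, and where a whole thing is asked for, a point or a joint stands for the part that bears it (a point fixed in the world has none). Each returns a list of dicts, best first, with "conf" (0 to 1); they miss things now and then, are a little off and sometimes report something else, mostly with a low value. They report only what shows in the picture. A call takes as long as a camera call. They do not tell look-alikes from the thing itself.
- search_frame(picture, label): "location" ([column, row] in pixels, amid what is visible of it).
- regions_of(picture, label): "region" (480x640 bool, what is visible of it) and "location" ([column, row] in pixels, amid what is visible of it).
- tip_of(picture, label): "location" ([column, row] in pixels: a listed point, or the origin of a listed thing).
The state is a dict: "time_s": time; "q": joint angles; "dq": joint speeds; "joint_efforts": joint torques, N m; "eef_pos": TCP position; "tcp_rot": TCP orientation; "wrist_force": force on the tool from outside, world axes, zero at the start; "torque": the same for the moment, N m; "width": finger opening in m; "grip_force": force on a finger pad.
Only numpy, scipy, OpenCV 4.12 (cv2) and the standard library are available. Lean on these libraries where they do the work, as an engineer would, in place of code of your own. Each camera call takes 0.05 s, during which the arm holds its last target. There are 200 camera calls.

## Working session

There is one attempt and no reset: what is moved stays moved. The work goes in short steps, each a Python script; the robot and the scene stay as the last script left them, time stands still between calls to the robot, and variables do not carry over. Pictures are saved under pics/ and viewed, at most 10 in all, crops included, and the job is handed in when it is done.

```bash
ls; mkdir -p pics
cat > h.py <<'E'
import numpy as np, cv2
from cell import *
def deproj(s,mask_or_px,T=None):
    """world points for pixels Nx2 (col,row) with depth, or bool mask"""
    if getattr(mask_or_px,'dtype',None)==bool:
        r,c=np.nonzero(mask_or_px); px=np.c_[c,r]
    else: px=np.array(mask_or_px).reshape(-1,2).round().astype(int)
    d=s["depth"][px[:,1],px[:,0]]; ok=d>0; px=px[ok]; d=d[ok]
    k1=s["k1"]
    n=cv2.undistortPoints(px.reshape(-1,1,2).astype(np.float64),s["mtx"],np.array([k1,0,0,0.])).reshape(-1,2)
    P=np.c_[n*d[:,None],d]
    if "R" in s: return (P-s["t"])@s["R"], px
    return P@T[:3,:3].T+T[:3,3], px
E
python3 - <<'E'
from h import *
for n in("top","side"):
    s=snapshot(n); cv2.imwrite(f"pics/{n}1.png",s["img"][:,:,::-1])
    for l in ["pot","lid","small_lid","spreader","tray","tape"]:
        for r in regions_of(s,l):
            P,_=deproj(s,r["region"])
            if len(P)==0: continue
            print(n,l,round(r["conf"],2),np.round(r["location"]),len(P),np.median(P,0).round(3),P.min(0).round(3),P.max(0).round(3),np.median(s["img"][r["region"]],0))
st=state();print(st["tcp_rot"],st["time_s"],st["width"])
E
```

```text
pics
top pot 0.68 [451. 227.] 1024 [ 0.61  -0.225  0.013] [ 0.566 -0.278 -0.006] [ 0.66  -0.183  0.051] [76. 74. 75.]
top pot 0.66 [341. 254.] 1377 [0.55  0.048 0.007] [ 0.489 -0.017 -0.002] [0.609 0.122 0.098] [75. 73. 74.]
top lid 0.76 [482. 292.] 2228 [ 0.452 -0.289  0.013] [ 0.386 -0.359 -0.004] [ 0.519 -0.226  0.051] [77. 74. 76.]
top small_lid 0.64 [451. 226.] 1002 [ 0.61  -0.225  0.013] [ 0.567 -0.273 -0.001] [ 0.659 -0.183  0.051] [76. 74. 75.]
top spreader 0.85 [186. 315.] 846 [0.41  0.456 0.007] [ 0.377  0.381 -0.001] [0.437 0.567 0.028] [108. 102.   0.]
top spreader 0.73 [249. 180.] 861 [0.744 0.287 0.006] [ 0.656  0.224 -0.002] [0.814 0.362 0.026] [109.  95.   0.]
top spreader 0.63 [336. 340.] 1017 [0.333 0.071 0.006] [ 0.268 -0.01  -0.005] [0.417 0.136 0.026] [109. 103.   0.]
top spreader 0.57 [352. 250.] 1154 [0.551 0.033 0.095] [ 0.502 -0.044 -0.005] [0.616 0.139 0.116] [85. 81. 83.]
top tray 0.58 [255. 285.] 4884 [0.477 0.276 0.005] [ 0.356  0.207 -0.004] [0.597 0.343 0.018] [108. 114. 123.]
top tray 0.48 [343. 258.] 1331 [0.55  0.047 0.007] [ 0.489 -0.015 -0.002] [0.
[... 565 characters left out ...]
] [0.628 0.141 0.114] [126.   82.   61.5]
side spreader 0.85 [420. 277.] 1200 [0.34  0.066 0.007] [ 0.267 -0.038 -0.001] [0.419 0.137 0.026] [195. 159.  24.]
side spreader 0.72 [382. 440.] 1842 [0.404 0.438 0.005] [0.373 0.376 0.   ] [0.43  0.503 0.024] [194. 157.  23.]
side spreader 0.69 [205. 339.] 1723 [0.736 0.299 0.006] [ 0.655  0.218 -0.002] [0.817 0.366 0.024] [196. 158.  24.]
side tray 0.89 [342. 353.] 8595 [0.474 0.279 0.005] [ 0.354  0.192 -0.002] [0.602 0.345 0.017] [177. 176. 158.]
side tape 0.56 [206. 256.] 1743 [0.793 0.087 0.032] [ 0.744 -0.032 -0.002] [0.845 0.129 0.05 ] [100.  74.  45.]
[ 9.86676824e-01  1.62692485e-01 -1.79245240e-05  1.28734523e-05] 0.7 0.09536976871110257
```

View pics/top1.png

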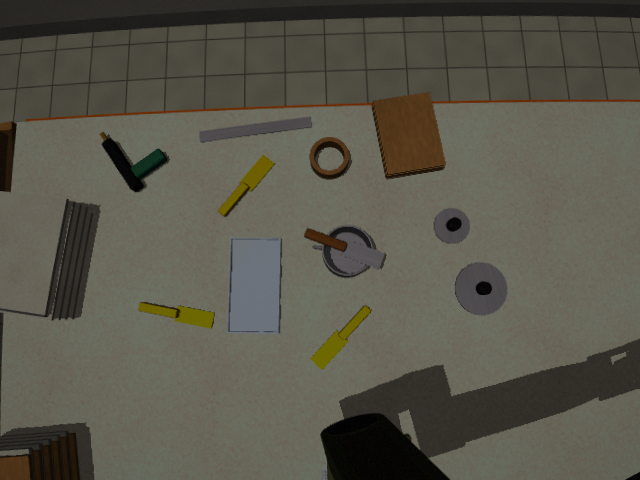

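Run:
```python
import cv2,numpy as np
a=cv2.imread("pics/top1.png")[205:305,290:410]; b=cv2.imread("pics/side1.png")[190:310,250:410]
cv2.imwrite("pics/crop.png",np.hstack([cv2.resize(a,(400,333)),cv2.resize(b,(400,333))]))
```

```text
(no output)
```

View pics/crop.png

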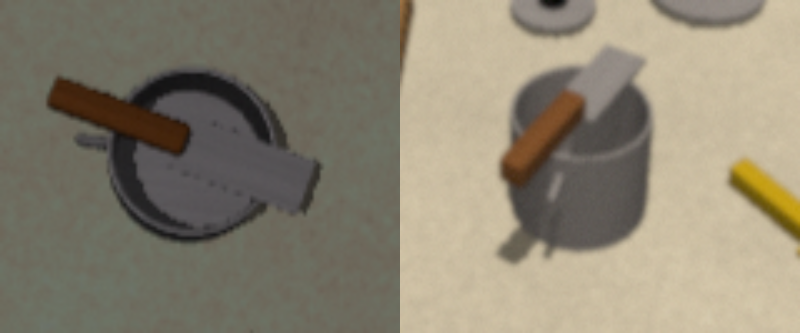

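The spreader I want is the brown-handled, steel-bladed one across the pot at top (345,248). The look-alikes are yellow, at (175,313), (247,185) and (340,337). The larger lid is at (482,289) and the small one at (452,225). The crop confirms the choice. Next, a wrist look above the pot, the tray and the lid.

```bash
cat >> h.py <<'E'
from scipy.spatial.transform import Rotation as Ro
def down(yaw): return (Ro.from_euler('z',yaw)*Ro.from_euler('x',np.pi)).as_quat()
def wrist():
    st=state(); s=snapshot("wrist"); T=np.eye(4); T[:3,:3]=Ro.from_quat(st["tcp_rot"]).as_matrix(); T[:3,3]=st["eef_pos"]
    return s,T@s["T_tool_cam"]
def best_down(p,yaw):
    """of the two equivalent yaws take the one nearest present joints"""
    q0=np.array(state()["q"]); c=[]
    for y in (yaw,yaw+np.pi):
        j=solve_ik(p,down(y))
        if j is not None: c.append((np.abs(np.array(j)-q0).max(),y))
    return down(min(c)[1])
def cloud(s,T):
    P,px=deproj(s,s["depth"]>0,T); return P,s["img"][px[:,1],px[:,0]].astype(int)
def circ(xy):
    A=np.c_[2*xy,np.ones(len(xy))]; x=np.linalg.lstsq(A,(xy**2).sum(1),rcond=None)[0]
    return x[:2],np.sqrt(x[2]+x[0]**2+x[1]**2)
def rect(xy):
    (c,wh,a)=cv2.minAreaRect((xy*1000).astype(np.float32)); 
    if wh[0]<wh[1]: a+=90
    return np.array(c)/1000,sorted(wh),a
E
python3 - <<'E'
from h import *
for i,(p) in enumerate([(0.45,-0.29,0.32),(0.55,0.05,0.40),(0.475,0.277,0.40)]):
    q=best_down(p,0.0); move_to(p,q)
    s,T=wrist(); 
    if i==0: print(s["T_tool_cam"].round(3))
    np.savez(f"w{i}.npz",**{k:v for k,v in s.items() if k!='shot'},T=T)
    cv2.imwrite(f"pics/w{i}.png",s["img"][:,:,::-1])
    print(i,state()["time_s"],np.array(state()["q"]).round(2))
    for l in ["lid","pot","spreader","tray"]:
        for r in regions_of(s,l):
            if r["conf"]<.4: continue
            P,_=deproj(s,r["region"],T)
            if len(P): print(l,round(r["conf"],2),np.round(r["location"]),len(P),np.median(P,0).round(3),P.min(0).round(3),P.max(0).round(3))
ims=[cv2.resize(cv2.imread(f"pics/w{i}.png"),(400,300)) for i in range(3)]
cv2.imwrite("pics/w.png",np.vstack([np.hstack(ims[:2]),np.hstack([ims[2],ims[2]*0])]))
E
```

```text
[[ 0.001 -0.972 -0.237  0.067]
 [ 1.     0.001  0.    -0.001]
 [ 0.    -0.237  0.972 -0.162]
 [ 0.     0.     0.     1.   ]]
0 2.2917 [-0.67 -0.17  1.78 -0.    1.53  0.9 ]
lid 0.65 [318. 199.] 7060 [ 0.456 -0.293  0.013] [ 0.389 -0.359  0.01 ] [ 0.517 -0.228  0.048]
pot 0.62 [ 55. 117.] 6988 [0.56  0.049 0.05 ] [ 0.485 -0.043 -0.002] [0.609 0.169 0.106]
spreader 0.86 [ 49. 130.] 3248 [0.54  0.009 0.094] [ 0.502 -0.046  0.005] [0.58  0.092 0.112]
spreader 0.82 [ 94. 247.] 1070 [0.384 0.017 0.019] [ 0.348 -0.016 -0.001] [0.42  0.083 0.023]
1 3.9 [-0.01 -0.14  1.62 -0.    1.66  1.56]
lid 0.66 [519. 247.] 3639 [ 0.465 -0.284  0.013] [ 0.404 -0.369 -0.   ] [ 0.518 -0.226  0.048]
spreader 0.88 [ 45. 269.] 614 [0.428 0.516 0.014] [ 0.412  0.131 -0.001] [0.585 0.578 0.474]
spreader 0.85 [157.  68.] 3013 [0.745 0.286 0.005] [ 0.656  0.219 -0.002] [0.817 0.364 0.023]
spreader 0.72 [322. 296.] 916 [0.38  0.03  0.016] [ 0.269 -0.014 -0.002] [0.421 0.135 0.022]
spreader 0.6 [327. 200.] 3268 [0.554 0.034 0.095] [ 0.483 -0.06  -0.001] [0.601 0.155 0.113]
tray 0.73 [176. 224.] 9364 [0.504 0.282 0.00
[... 230 characters left out ...]
] [ 0.388 -0.294 -0.002] [ 0.513 -0.225  0.017]
pot 0.98 [474. 150.] 5077 [0.547 0.03  0.041] [ 0.481 -0.038 -0.002] [0.624 0.123 0.111]
spreader 0.83 [292.  30.] 1883 [0.718 0.308 0.019] [ 0.655  0.248 -0.002] [0.762 0.364 0.023]
spreader 0.74 [205. 235.] 2219 [0.412 0.458 0.005] [ 0.371  0.377 -0.002] [0.44  0.567 0.023]
spreader 0.7 [493. 144.] 3616 [0.554 0.036 0.095] [ 0.497 -0.11  -0.001] [0.615 0.141 0.113]
spreader 0.67 [455. 256.] 1158 [0.374 0.037 0.019] [ 0.29  -0.012 -0.001] [0.421 0.134 0.023]
spreader 0.4 [629. 216.] 1625 [ 0.447 -0.258  0.013] [ 0.388 -0.294 -0.   ] [ 0.513 -0.225  0.017]
tray 0.6 [316. 188.] 12212 [0.487 0.274 0.004] [ 0.357  0.206 -0.001] [0.601 0.344 0.015]
```

View pics/w.png

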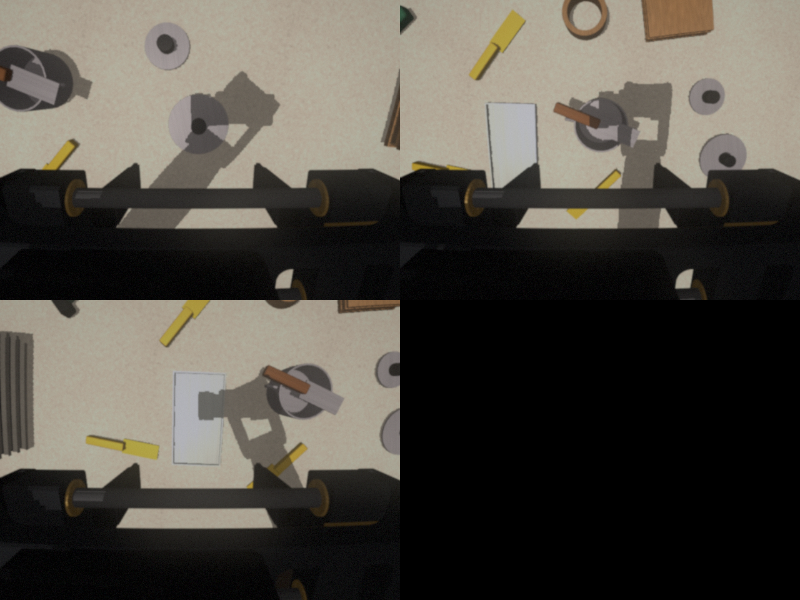

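The wrist panels show the lid at (198,126) in the first, the pot with the brown spreader at (600,122) in the second, and the empty tray at (199,418) in the third. Next I fit the geometry from depth.

Run:
```python
from h import *
W=[dict(np.load(f"w{i}.npz")) for i in range(3)]
# lid
for i in (0,1):
    P,C=cloud(W[i],W[i]["T"]); near=np.hypot(P[:,0]-.453,P[:,1]+.292)
    D=P[(near<.075)&(P[:,2]>.009)&(P[:,2]<.02)]; K=P[(near<.04)&(P[:,2]>.038)&(P[:,2]<.06)]
    print("lid disc",i,cv2.minEnclosingCircle((D[:,:2]*1000).astype(np.float32)),np.median(D[:,2]),"knob",len(K),cv2.minEnclosingCircle((K[:,:2]*1000).astype(np.float32)),np.median(K[:,2]) if len(K) else 0)
for i in (1,2):
    P,C=cloud(W[i],W[i]["T"])
    near=np.hypot(P[:,0]-.55,P[:,1]-.04)
    z=P[:,2]; red=(C[:,0]-C[:,2]>40)&(z>.085)&(near<.13)
    H=P[red]; H=H[H[:,2]>.10]
    print("handle",i,len(H),rect(H[:,:2]),np.median(H[:,2]))
    top=P[(near<.14)&(z>.08)&(z<.125)]
    S=top[:,:2]; 
    c,wh,a=rect(H[:,:2]); u=np.array([np.cos(np.radians(a)),np.sin(np.radians(a))]); u*=-np.sign(u[1]); v=np.array([-u[1],u[0]])
    rel=(S-c); on=(abs(rel@v)<.024); t=rel[on]@u; print(" u",u," extent along u",np.percentile(t,[.5,99.5]))
    b=on&((rel@u)>.06); B=rel[b]; print(" blade v offset",np.percentile(B@v,[1,50,99]),"z",np.median(top[b,2]))
    rim=top[(abs(rel@v)>.026)&(top[:,2]<.098)&(top[:,2]>.083)]
    rn=np.hypot(*(rim[:,:2]-[.549,.047]).T); R=rim[rn<.068]
    for _ in range(3):
        cc,r=circ(R[:,:2]); rr=np.hypot(*(R[:,:2]-cc).T); R=R[(abs(rr-r)<.006)]
    print(" rim",len(R),cc,r,np.median(R[:,2]))
    ear=P[(near<.11)&(near>.06)&(z>.045)&(z<.08)]
    if len(ear): print(" ears",len(ear),np.median(ear,0))
for i in (2,):
    P,C=cloud(W[i],W[i]["T"]); m=(abs(P[:,0]-.477)<.14)&(abs(P[:,1]-.276)<.08)&(P[:,2]>.008)&(P[:,2]<.018)
    # drop handle of yellow etc
    print("tray walls",m.sum(),rect(P[m][:,:2]))
    m=(abs(P[:,0]-.477)<.14)&(abs(P[:,1]-.276)<.08)&(P[:,2]>.0025)&(P[:,2]<.018); print(rect(P[m][:,:2]),np.median(P[m][:,2]))
```

```text
lid disc 0 ((452.5378723144531, -293.4896240234375), 65.93749237060547) 0.013037437614470293 knob 481 ((453.07342529296875, -293.57635498046875), 15.83645248413086) 0.04493408982691399
lid disc 1 ((452.912109375, -293.5827331542969), 67.36219024658203) 0.012993493582535764 knob 326 ((452.7785949707031, -292.81964111328125), 16.430925369262695) 0.044788148352374546
handle 1 1292 (array([0.57771442, 0.06193172]), [49.25777816772461, 149.6893768310547], 69.23799896240234) 0.1104891291828625
 u [-0.3544869  -0.93506098]  extent along u [-0.07484214  0.11299227]
 blade v offset [-0.02359171 -0.00889749  0.0211665 ] z 0.09385806730059287
 rim 249 [0.55239951 0.04409797] 0.05416913155640578 0.08999182528524557
 ears 66 [0.56207115 0.11132209 0.07251727]
handle 2 1151 (array([0.57414661, 0.09247707]), [20.035720825195312, 96.79246520996094], 67.78257751464844) 0.1100037603286893
 u [-0.37812231 -0.92575565]  extent along u [-0.04942964  0.14024049]
 blade v offset [-2.02884430e-02 -8.16043370e-05  2.02748079e-02] z 0.09401056557988513
 rim 769 [0.55037157 0.04180015] 0.05761615212570729 0.08936028699051268
 ears 444 [0.55534122 0.09954202 0.06893626]
tray walls 1307 (array([0.4783143 , 0.27459119]), [130.9398193359375, 240.06016540527344], 177.8020477294922)
(array([0.47889771, 0.2777066 ]), [157.8683319091797, 274.53338623046875], 178.40248107910156) 0.004264316518550748
```

Run:
```python
from h import *
c=np.array([.57415,.09248]);a=np.radians(67.8);u=-np.array([np.cos(a),np.sin(a)])
g=c+.033*u; q=down(a)
move_gripper(.050,20)
move_to([*g,.17],q)
print(move_linear([*g,.100],speed=.08,until_force=6),state()["eef_pos"])
print("w",move_gripper(0,20),state()["width"],state()["grip_force"])
print(state()["torque"])
move_linear([*g,.20],speed=.1)
st=state();print(st["time_s"],st["width"],st["grip_force"],st["wrist_force"],st["torque"])
for n in("top","side"):
    s=snapshot(n);cv2.imwrite(f"pics/l{n}.png",s["img"][:,:,::-1])
a=cv2.imread("pics/lside.png")[130:330,200:500]
cv2.imwrite("pics/l.png",cv2.resize(a,(600,400)))
```

```text
False [0.56223549 0.06193027 0.10068005]
w False 0.022077534785387622 19.994137287139893
[-0.06952776  0.07677144 -0.06289893]
10.3833 0.021762369613679194 19.993990659713745 [ 0.2924736  -0.68298887 -1.08885397] [ 0.01930469 -0.07519802  0.02039473]
```

View pics/l.png

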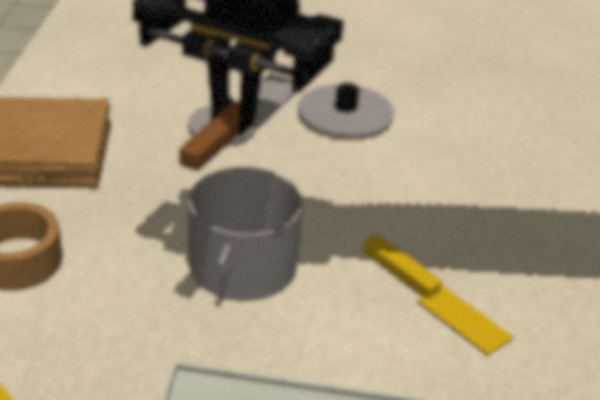

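The picture shows the spreader held clear above the pot (handle at about (210,135)), with the pot undisturbed at (245,230). Now I lay it in the tray.

Run:
```python
from h import *
a=np.radians(-2.2);u=-np.array([np.cos(a),np.sin(a)]); tc=np.array([.4783,.2752]); g=tc-.012*u; q=down(a)
move_to([*g,.16],q)
move_linear([*g,.035],speed=.12)
print(move_linear([*g,.0125],speed=.02,until_force=3),state()["eef_pos"],state()["wrist_force"])
move_gripper(.050,20)
p=state()["eef_pos"]; move_linear([p[0],p[1],.15],speed=.15)
move_to([.40,.20,.38],down(0)) 
s,T=wrist(); cv2.imwrite("pics/t.png",s["img"][:,:,::-1])
P,C=cloud(s,T); z=P[:,2]
m=(abs(P[:,0]-.478)<.115)&(abs(P[:,1]-.275)<.06)
H=P[m&(z>.02)&(z<.035)]; print("handle",len(H),rect(H[:,:2]),np.median(H[:,2]),state()["time_s"])
c,_,an=rect(H[:,:2]);
uu=np.array([np.cos(np.radians(an)),np.sin(np.radians(an))]);uu*=-np.sign(uu[0]); rel=P[m][:,:2]-c; b=(abs(rel@np.array([-uu[1],uu[0]]))<.015)&(rel@uu>.06)&(rel@uu<.13)
B=P[m][b];print("blade near/far z",np.median(B[(rel[b]@uu)<.08][:,2]),np.median(B[(rel[b]@uu)>.11][:,2]))
# pot recheck
near=np.hypot(P[:,0]-.5504,P[:,1]-.0418); R=P[(near<.068)&(near>.045)&(z>.083)&(z<.097)]
for _ in range(3):
    cc,r=circ(R[:,:2]); rr=np.hypot(*(R[:,:2]-cc).T); R=R[abs(rr-r)<.005]
print("rim",len(R),cc,r)
```

```text
True [0.49015919 0.27467185 0.01422295] [-0.52135352  0.62008794  4.30659776]
handle 1105 (array([0.52164575, 0.27408752]), [21.96656036376953, 99.67251586914062], 177.13394165039062) 0.023994039105427745 16.8917
blade near/far z 0.008253704268768702 0.44912943803884275
rim 1348 [0.54974288 0.04153661] 0.0575243545308947
```

View pics/t.png

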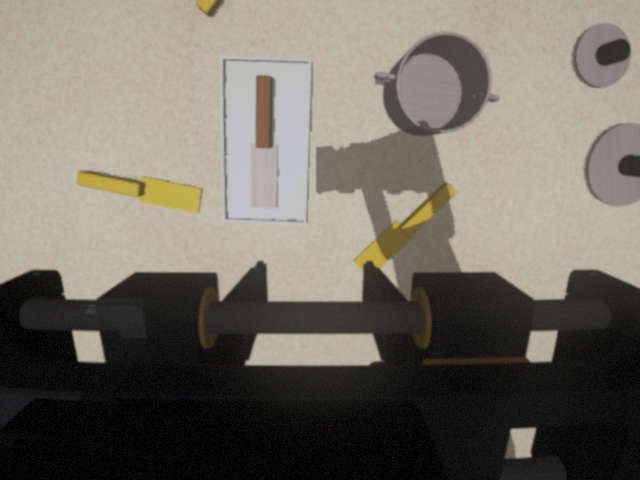

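The picture shows the spreader flat inside the tray at (263,140), the pot mouth open at (438,85), and both lids at the right. Next I get a finer rim and lid fit, then grasp the lid.

Run:
```python
from h import *
def rimfit(P):
    z=P[:,2];near=np.hypot(P[:,0]-.55,P[:,1]-.0416); R=P[(near<.068)&(near>.045)&(z>.084)&(z<.096)]
    for _ in range(4):
        cc,r=circ(R[:,:2]); rr=np.hypot(*(R[:,:2]-cc).T); R=R[abs(rr-r)<.004]
    return cc.round(4),round(r,4),len(R),R[:,2].mean().round(4)
for p in [(.47,.04,.36),(.52,-.05,.40)]:
    move_to(p,down(0)); s,T=wrist(); print(rimfit(cloud(s,T)[0]))
move_to((.42,-.293,.30),down(0)); s,T=wrist(); P,C=cloud(s,T)
near=np.hypot(P[:,0]-.453,P[:,1]+.293); K=P[(near<.04)&(P[:,2]>.040)&(P[:,2]<.05)]; D=P[(near<.075)&(P[:,2]>.009)&(P[:,2]<.02)]
print(len(K),cv2.minEnclosingCircle((K[:,:2]*1000).astype(np.float32)),K[:,:2].mean(0),cv2.minEnclosingCircle((D[:,:2]*1000).astype(np.float32)),np.array(state()["q"]).round(2),state()["time_s"])
```

```text
(array([0.55  , 0.0405]), np.float64(0.0576), 1177, np.float64(0.0894))
(array([0.5503, 0.0402]), np.float64(0.0573), 914, np.float64(0.0894))
522 ((452.8577575683594, -293.69000244140625), 15.666206359863281) [ 0.45264655 -0.29359844] ((452.446044921875, -293.43841552734375), 65.96826171875) [-0.71 -0.22  1.85  0.    1.51  0.86] 19.375
```

Run:
```python
from h import *
g=[.4527,-.2935]; q=down(0)
move_gripper(.060,40)
move_to([*g,.10],q)
print(move_linear([*g,.0245],speed=.06,until_force=6),state()["eef_pos"])
move_gripper(0,45); st=state(); print(st["width"],st["grip_force"])
move_linear([*g,.06],speed=.05); move_linear([*g,.20],speed=.12)
st=state();print(st["time_s"],st["width"],st["grip_force"],st["wrist_force"],st["torque"],st["eef_pos"])
t=[.5502,.0410]
move_to([*t,.20],q); wait(.3)
s,T=wrist(); P,C=cloud(s,T); z=P[:,2]; near=np.hypot(P[:,0]-t[0],P[:,1]-t[1])
D=P[(near<.09)&(z>.17)&(z<.205)]; print("disc pts",len(D))
if len(D)>100:
    A=np.c_[D[:,:2]-t,np.ones(len(D))]; k=np.linalg.lstsq(A,D[:,2],rcond=None)[0]; print("plane slopes,z",k)
cv2.imwrite("pics/held.png",s["img"][:,:,::-1])
s=snapshot("side"); cv2.imwrite("pics/helds.png",s["img"][:,:,::-1])
a=cv2.imread("pics/helds.png")[110:310,200:460]
cv2.imwrite("pics/h2.png",np.hstack([cv2.resize(cv2.imread("pics/held.png"),(400,300)),cv2.resize(a,(390,300))]))
```

```text
False [ 0.45306108 -0.29376346  0.02504111]
0.03158971556551717 45.000101923942566
24.825 0.031225296318903008 44.999191761016846 [-0.14330581 -0.06621508 -3.15835966] [0.02403565 0.04851467 0.00606198] [ 0.45216873 -0.29309615  0.19874884]
disc pts 24815
plane slopes,z [-5.11319767e-03  6.47883160e-05  1.88905543e-01]
```

View pics/h2.png

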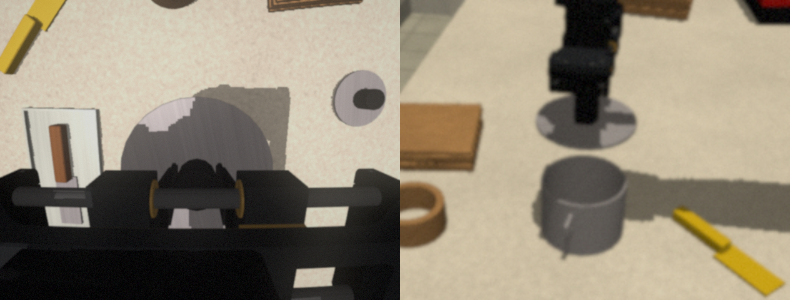

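The picture shows the lid held level above the pot (side view at (585,120)). I measure its offset from the disc's edge arc, correct for it, and lower.

Run:
```python
from h import *
from scipy.optimize import least_squares
t=np.array([.5502,.0410]); s,T=wrist(); P,C=cloud(s,T); z=P[:,2]; p0=np.array(state()["eef_pos"])
near=np.hypot(P[:,0]-t[0],P[:,1]-t[1]); D=P[(near<.09)&(z>.18)&(z<.197)][:,:2]-p0[:2]
an=np.arctan2(D[:,1],D[:,0]); r=np.hypot(*D.T); E=[]
for b in np.arange(-1.4,1.4,.05):
    m=abs(an-b)<.025
    if m.sum()>20: 
        i=np.nonzero(m)[0][np.argsort(r[m])[-3]]; E.append(D[i])
E=np.array(E)
f=least_squares(lambda c:np.hypot(E[:,0]-c[0],E[:,1]-c[1])-.066,[0,0],loss='soft_l1',f_scale=.001); off=f.x
print(len(E),"lid-tcp",off,"res",np.abs(f.fun).mean(), p0)
if np.abs(off).max()>.004: off=off*0
q=down(0); a=t-off
move_linear([*a,.125],q,speed=.06); wait(.3)
st=state(); print(st["eef_pos"],st["wrist_force"])
a2=a-(np.array(st["eef_pos"][:2])-a)
print(move_linear([*a2,.1035],q,speed=.012,until_force=5)); st=state(); print(st["eef_pos"],st["wrist_force"],st["torque"],st["time_s"])
```

```text
56 lid-tcp [-0.00124183  0.00061373] res 0.00023991681736424943 [0.5502399  0.04061165 0.20000414]
[0.55155489 0.04036181 0.12522708] [ 0.26642755 -0.37068598 -3.505007  ]
True
[0.55138588 0.04040562 0.10656773] [-0.29069125  0.15873048  4.80161428] [ 0.00454416  0.06907061 -0.03880559] 29.6667
```

Contact came at the seated height (0.1066 m), so I release, back off and check.

Run:
```python
from h import *
move_gripper(.045,20); wait(.2); p=state()["eef_pos"]; move_linear([p[0],p[1],.22],speed=.08)
move_to((.47,.04,.40),down(0)); s,T=wrist(); P,C=cloud(s,T); z=P[:,2]
near=np.hypot(P[:,0]-.55,P[:,1]-.041)
D=P[(near<.08)&(z>.089)&(z<.105)]; K=P[(near<.04)&(z>.12)]
A=np.c_[D[:,:2]-[.55,.041],np.ones(len(D))]; k=np.linalg.lstsq(A,D[:,2],rcond=None)[0]
print("plane",k,cv2.minEnclosingCircle((D[:,:2]*1000).astype(np.float32)),"knob",cv2.minEnclosingCircle((K[:,:2]*1000).astype(np.float32)),np.median(K[:,2]))
m=(abs(P[:,0]-.478)<.115)&(abs(P[:,1]-.275)<.06)&(z>.02)&(z<.035); print(rect(P[m][:,:2]),np.median(z[m]))
cv2.imwrite("pics/fin.png",s["img"][:,:,::-1]); print(state()["time_s"],state()["wrist_force"])
s=snapshot("side"); a=s["img"][150:310,200:460,::-1]
cv2.imwrite("pics/f2.png",np.hstack([cv2.resize(cv2.imread("pics/fin.png"),(400,300)),cv2.resize(a,(400,300))]))
```

```text
plane [-0.00082394 -0.00016056  0.09512329] ((551.0524291992188, 41.321781158447266), 66.32806396484375) knob ((550.9271240234375, 41.27054214477539), 16.051494598388672) 0.12705068326313498
(array([0.52134052, 0.27364349]), [23.31027603149414, 99.52413177490234], 177.3513641357422) 0.02388975402425575
32.825 [ 0.40958457  0.30553112 -0.91514646]
```

View pics/f2.png

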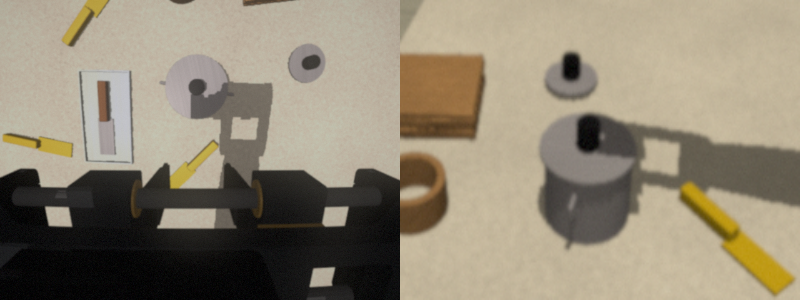

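The picture shows the lid level on the pot (wrist (197,86), side (588,150)), its disc top at 0.095 m. The spreader lies flat in the tray at (105,117).

```bash
python3 -c "
from cell import *
print(sign_off())"
```

```text
the job is handed in; nothing more can be done
None
```

I handed the job in: the spreader lies flat in the tray, and the larger lid measures level, about 1 mm off centre and at seated height on the pot; sign-off returned no verdict.

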